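# Clear the tracing projector and hold its sprung lens shutter half open

## Task

A brush washer has been left on the tracing projector's stand, right in front of the lens: lift it off by its handle, keep it upright, set it down gently in the middle of the cork mat beside the stand and let go of it. Only then slide the projector's self-closing lens shutter by its orange tab against the spring to the red half-open mark, to dim the picture, and finish while still holding the tab there: do not let go. Leave the palette, the bottles and the jar where they are.

Things in the scene. Friction and masses are not known exactly. Their poses are not given: they have to be found in the camera images.
- projector: White tracing projector (case x -175..0, y -110..110 mm, flat top 135 mm above the bench) fixed on a plywood stand (x -195..165, y -110..110 mm, top 45 mm above the bench). Origin at bench level under the middle of the case's front face; +x is where the lens looks, away from the robot give or take some yaw; z up.
- tab (a point): Orange shutter tab: upright block 24 mm along the projector's x, 10 mm along its y, from 2 to 35 mm above the flat case top. This point, on its mid-axis 22 mm above the case top (157 mm above the bench), moves with the shutter; axes as the projector's. Pinch it from above, fingers closing along the projector's y; nothing beside it; a 5 mm high focus wheel 43 to 81 mm behind it.
- shutter (a joint): Opening of the lens shutter in m: 0 shut (at the start), 0.028 half, 0.056 fully open. Opens straight along the projector's -y and springs shut when released: 3 N when shut, 8.6 N at half, 14.2 N at full. Marks on the case top behind the tab: short black for shut and open, long red for half; a white line on the tab points at them.
- lens (a point): Centre of the lens front, at x = 4, y = 35, z = 92 mm of the projector's frame; covered by a 56 mm square steel blade when shut. Axes as the projector's.
- washer_mid (a point): Middle of the brush washer, 47 mm above its flat underside: an upright closed stainless canister, 84 mm in diameter (89 mm at the lid), lid top 94 mm above the underside, about 0.36 to 0.6 kg. It starts on the stand in front of the lens. z is the canister's axis, y the direction of the handle's grip bar.
- washer_grip (a point): Centre of the washer's dark wooden grip, the top of a rigid upright bail handle: a round bar 14 mm in diameter, 52 mm long along the washer's y axis, horizontal, 140 mm above the washer's underside and 46 mm clear of the lid top. Pinch it from above with the fingers closing along the washer's x axis.
- washer: The brush washer itself; origin at the centre of its underside, axes as for washer_mid.
- mat_top (a point): Centre of the top face of the round cork mat, 140 mm in diameter and 4 mm thick, fixed to the bench to the left or right of the stand.
- mat: The cork mat; origin at the centre of its underside, on the bench.
- palette: Bystander: white round flower palette with paint wells, 136 mm across, 16 mm high, on the other side of the stand from the mat. Origin at the centre of its underside.
- bottle: Bystander: white paint bottle, 52 mm in diameter, 125 mm high. Origin at the centre of its underside.
- jar: Bystander: clear jar with orange lid, 64 mm in diameter, 85 mm high. Origin at the centre of its underside.
- tall_bottle: Bystander: blue paint bottle with white cap, 52 mm in diameter, 140 mm high. Origin at the centre of its underside.
Not all that is in view belongs to the job. Of the things that look like the washer, the smaller one is meant. There is more than one size of the mat; the job needs the smaller.

How it is judged (in metres and radians):
On the way, in this order (a step that is already met when the one before it is completed fails the run):
1. the washer is lifted off the stand in the fingers (z of washer_mid in the frame of projector above 0.112 m and contact force between washer and the fingers above 1 N), for 0.2 s.
2. the washer stands upright in the middle of the cork mat, let go (horizontal distance between washer_mid and mat_top below 0.03 m and z of washer_mid in the frame of mat_top between 0.041 and 0.053 m and angle between washer_mid's own z axis and vertical below 0.1 rad and contact force between washer and the fingers below 0.3 N and linear speed of washer below 0.03 m/s), for 0.3 s.
3. the shutter is held at half travel by the fingers (value of joint shutter between 0.023 and 0.033 m and contact force between shutter and the fingers above 2 N), for 1 s.
At the end, for the whole second after the job is handed in: Through the last second the fingers push on the shutter with over 2 N and keep it still at half travel (28 mm, within 5 mm), and the washer stands upright and untouched at rest on the cork mat, its axis within 30 mm of the mat's centre (all of step 2 and all of step 3 and velocity of joint shutter between -0.01 and 0.01 m/s); the arm keeps its last pose, push and grip.
It fails at once if the shutter is opened (over 12 mm) while the washer is still in front of the lens (within 140 mm) (value of joint shutter above 0.012 m and horizontal distance between washer_mid and lens below 0.14 m).
It fails at once if the washer is tipped by more than 35 degrees (angle between washer_mid's own z axis and vertical above 0.61 rad).
It fails at once if the washer is let go more than 12 mm above the mat, or comes down on it faster than 0.3 m/s (horizontal distance between washer_mid and mat_top below 0.1 m and ((z of washer_mid in the frame of mat_top above 0.059 m and contact force between washer and the fingers below 0.05 N) or (z of washer_mid in the frame of mat_top below 0.052 m and linear speed of washer above 0.3 m/s))).
It fails at once if the palette, a bottle or the jar is moved more than 30 mm (distance of any of palette, bottle, jar, tall_bottle from where it was at the start of the episode above 0.03 m).
It also fails if it takes over 51 s, if anything falls off the work surface, if the arm or the gripper's body presses on something with over 40 N, if the wrist force passes 120 N, or if a joint passes its speed limit or range.

## Robot

A 6-joint arm with a two-finger parallel gripper is mounted at the origin on the work surface. World frame = base frame: x ahead of the robot, y to its left, z up, the work surface at z = 0. Lengths are in mm, angles in rad, forces in N, time in s.
With the tool pointing down it reaches from about 350 to 875 mm from the base axis. Payload 4.2 kg.
Tool frame: the origin (TCP) lies midway between the tips of the shut fingers; the grasp point (between the pads) lies 19 mm behind it; z points along the fingers, y is the line along which they close (so a half turn about z gives the same grasp; the last joint's range is limited). The gripper opens to 85 mm and grips with 20 to 120 N. Pads are 22 mm wide; open, the fingers measure 114 mm over their backs; the gripper's body (76 mm by 85 mm) begins 54 mm behind the grasp point. The pads swing forward as they close: fully open they stand 13 mm farther back than shut.
Start: joints at [-1.037, 0.385, 0.008, 0, -1.194, -0.259], TCP at [169.613, -601.524, 231.312] pointing down, gripper open.
Joint ranges: [-3.14, 3.14], [-1.21, 2.06], [-1.07, 1.41], [-3.16, 2.05], [-2.99, -0.16], [-3.1, 3.1]. Speed limits (rad/s): [2.79, 2.79, 3.14, 3.14, 3.14, 3.14].

## Interface

Orientations are given as a unit quaternion [x, y, z, w].
In Python, from bench import read_state, get_image, job_done gives the robot as it stands.
- The arm moves only by the tool servo_tool, never from a script. Its arguments are lists of equal length, an entry for each row: "rotation": the turn, a rotation vector about the world's x, y, z scaled (see below), a list of three; "slide": the shift along the world's x, y, z scaled (see below), a list of three; "grip": the opening, from -1 (shut) to 1 (fully open). In form: {"rotation": [[rx, ry, rz], ...], "slide": [[tx, ty, tz], ...], "grip": [grip, ...]}. A call has 1 to 8 rows; each row is the pose to reach, as a shift and turn from the pose commanded when the call began, turning the shorter way round; what a row does not reach only later rows make up. The controller multiplies each number of a shift by 0.2 m and each number of a turn by 360 degrees. A row lasts 1/8 s, in which the tool goes at most 62.5 mm and 10.7 degrees, less where a joint would pass 70% of its speed; a pose out of reach is approached as far as the arm can. A call with a number of a shift or a turn outside -1 to 1 is refused whole. A call with a gripper value outside its range is refused whole. The fingers move at their own pace and stop on an object; the grip force is fixed at half the most. Time passes only in rows, so rows that repeat a pose let the fingers close. It gives the time, the measured TCP pose, the force, the opening and the grip force at its end, in the units of the state.
- read_state(): the state, without advancing time (a new reading comes with each control period).
- get_image(name): name is "side" or "top"; returns a dict with "image" (420x560x3 uint8, red, green, blue), "depth" (420x560 float32, mm along the optical axis (not along the pixel's ray), 0 where there is no reading), "camera_matrix" (3x3 intrinsics, pixels), "k1" (the pictures are not rectified: a ray, as slopes to the right and down, at radius r is drawn at 1 + k1 r^2 times it, then the intrinsics apply), "rvec" (rotation vector, rad) and "tvec" (3), from world to camera coordinates, as OpenCV has them. Camera axes: x right, y down, z forward; pixel columns grow to the right and rows downward; lengths in mm; the calibration is good to about 2 mm. A picture is of the moment at which its call begins.
- job_done(): hands the job in; it is judged then, once.
The state is a dict: "clock": time; "joints": joint angles; "joint_vel": joint speeds; "joint_efforts": joint torques, N m; "position": TCP position; "ee_rot": TCP orientation; "contact_force": force on the tool from outside, world axes, zero at the start; "wrist_torque": the same for the moment, N m; "gripper_width": finger opening in mm; "grasp_force": force on a finger pad.
Only numpy, scipy, OpenCV 4.12 (cv2) and the standard library are available. Lean on these libraries where they do the work, as an engineer would, in place of code of your own. Each camera call takes 0.05 s, during which the arm holds its last target. There are 200 camera calls.

## Working session

There is one attempt and no reset: what is moved stays moved. The work goes in short steps, Python scripts to look and compute and a tool call to move; the robot and the scene stay as the last step left them, time stands still between calls to the robot, and variables do not carry over. Pictures are saved under pics/ and viewed, at most 10 in all, crops included, and the job is handed in when it is done.

Besides the shell and the picture viewer there is one more tool, called after "Request:" as name(argument=value, ...), one argument or row to a line, values as JSON. servo_tool: Moves the arm, as the interface text tells. Shifts and turns lie within -1 to 1; 1 stands for 0.2 m of shift or 360 degrees of turn. Its arguments: {"type":"object","properties":{"rotation":{"type":"array","items":{"type":"array","items":{"type":"number","minimum":-1,"maximum":1}}},"slide":{"type":"array","items":{"type":"array","items":{"type":"number","minimum":-1,"maximum":1}}},"grip":{"type":"array","items":{"type":"number"}}},"required":["rotation","slide","grip"]}

```bash
mkdir -p pics
cat > h.py <<'E'
import numpy as np, cv2
from bench import read_state, get_image, job_done
def snap(n,tag):
    d=get_image(n); np.savez(f'{tag}.npz',**d); cv2.imwrite(f'pics/{tag}.png',d['image'][:,:,::-1]); return d
def rays(d,uv):
    uv=np.array(uv,float).reshape(-1,1,2); K=np.array(d['camera_matrix']); 
    p=cv2.undistortPoints(uv,K,np.array([float(d['k1']),0,0,0]),None) 
    return p.reshape(-1,2)
def cam(d):
    R=cv2.Rodrigues(np.array(d['rvec'],float))[0]; t=np.array(d['tvec'],float).ravel(); return R,-R.T@t
def atz(d,uv,z):
    R,c=cam(d); p=rays(d,uv); w=np.c_[p,np.ones(len(p))]@R
    return c+w*((z-c[2])/w[:,2])[:,None]
def cloud(d):
    h,w=d['depth'].shape; v,u=np.mgrid[:h,:w]; p=rays(d,np.c_[u.ravel(),v.ravel()])
    R,c=cam(d); return (c+(np.c_[p,np.ones(len(p))]*d['depth'].reshape(-1,1))@R).reshape(h,w,3)
E
python3 - <<'E'
from h import *
for n in('top','side'):
    d=snap(n,n+'0'); print(n,cam(d)[1].round(),d['camera_matrix'].round(1).tolist(),d['k1'])
s=read_state();print(s['position'],s['ee_rot'],s['clock'])
E
```

```text
top [ 335.  -99. 1386.] [[454.0, 0.0, 280.8], [0.0, 454.0, 207.7], [0.0, 0.0, 1.0]] 0.0273382605656122
side [ 443.  843. 1164.] [[526.3, 0.0, 282.0], [0.0, 526.3, 207.4], [0.0, 0.0, 1.0]] 0.042842514520514435
[ 169.46090433 -601.05972087  230.3339299 ] [-1.36861839e-01  9.90589673e-01  9.51576287e-04 -1.74624182e-04] 0.1
```

View pics/top0.png

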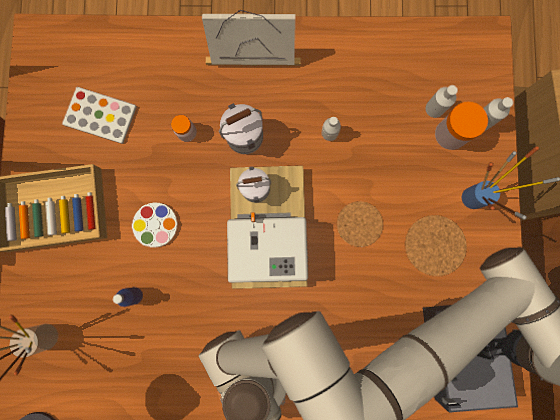

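View pics/side0.png

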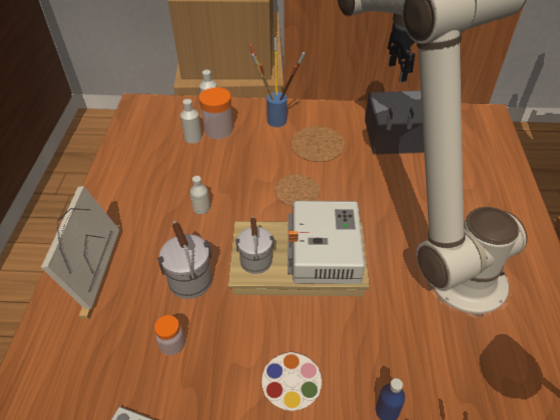

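The top view shows the small washer at about (253,185) on the stand, with the tab at (253,217). The small mat is at (360,224), and a bottle stands at (331,128). I'll enlarge that area.

Run:
```python
from h import *
d=dict(np.load('top0.npz')); im=d['image'][155:295,220:390,::-1]
cv2.imwrite('pics/topc.png',cv2.resize(im,None,fx=4.2,fy=4.2,interpolation=cv2.INTER_CUBIC))
d2=dict(np.load('side0.npz')); im=d2['image'][165:295,225:375,::-1]
cv2.imwrite('pics/sidec.png',cv2.resize(im,None,fx=4.5,fy=4.5,interpolation=cv2.INTER_CUBIC))
P=cloud(d); I=d['image'].astype(int)
# case top
m=(abs(P[...,2]-135)<6)&(I.min(2)>170); m[:200]=0;m[300:]=0;m[:,:215]=0;m[:,320:]=0
r=cv2.minAreaRect(P[m][:,:2].astype(np.float32)); print('case',r,P[m][:,2].mean(),cv2.boxPoints(r).round())
# both cams: washer lid/handle cloud
for n,D in(('top',d),('side',d2)):
    Q=cloud(D).reshape(-1,3); C=D['image'].reshape(-1,3)
    k=(abs(Q[:,0]-590)<80)&(abs(Q[:,1]-(-20))<60)&(Q[:,2]>165)&(Q[:,2]<205); print(n,k.sum()); 
    if k.any(): print(np.c_[Q[k],C[k]].round()[::max(1,k.sum()//25)].astype(int))
```

```text
case ((379.11846923828125, -37.68640899658203), (166.90928649902344, 211.6634063720703), 2.2177493572235107) 135.30139010280837 [[ 292.   65.]
 [ 300. -147.]
 [ 467. -140.]
 [ 458.   71.]]
top 121
[[574 -18 186 152 133 123]
 [571  -5 188 140 124 112]
 [569 -16 196  91  65  50]
 [572 -29 182 167 155 145]
 [567  11 191 137 108  95]
 [567   0 191  94  61  42]
 [567 -11 193  87  49  20]
 [567 -21 192  97  52  26]
 [569 -31 184 179 172 157]
 [572 -41 168  99  85  75]
 [565  19 189  97  69  51]
 [565   8 190  86  46  24]
 [564  -3 194  95  53  25]
 [565 -13 191 108  65  41]
 [564 -24 193 101  71  49]
 [562  24 191  99  55  33]
 [561  13 194 102  58  33]
 [561   3 193 103  62  32]
 [562  -8 192 103  60  40]
 [562 -18 189  87  49  26]
 [559  32 190 184 172 163]
 [559  22 191 102  59  32]
 [558  11 193 100  61  41]
 [559   0 190  83  46  24]
 [559 -10 190  71  37  18]
 [557  39 183 151 137 126]
 [557  28 183 124 104  89]
 [556  16 192  80  46  25]
 [557   6 189  57  23   8]
 [555  39 181 112 102  92]
 [554  16 188 114  92  81]]
side 116
[[571 -30 187 153 128 113]
 [570 -21 190  95  63  44]
 [573 -18 189  93  59  38]
 [563 -22 186 109  68  43]
 [567 -13 191  94  60  40]
 [572 -14 187  84  56  37]
 [562 -15 186  89  59  40]
 [566  -4 194  93  60  39]
 [571  -6 189  97  70  48]
 [562  -9 185  94  65  43]
 [566   0 192  93  59  39]
 [570   3 191 105  80  53]
 [561   1 189  91  61  39]
 [563   4 190  95  60  40]
 [565  10 192  93  59  40]
 [567  12 191  88  59  43]
 [557  11 190  88  68  55]
 [562  14 190  95  60  40]
 [566  19 192  90  62  49]
 [557  15 187  86  62  47]
 [561  23 193  95  60  41]
 [566  26 192  89  63  50]
 [557  22 188  86  59  43]
 [561  27 190  90  60  42]
 [566  28 187  94  72  61]
 [556  27 187  79  57  44]
 [558  29 185 119 111 102]
 [562  37 187 164 154 148]
 [558  37 183 144 137 129]]
```

View pics/topc.png

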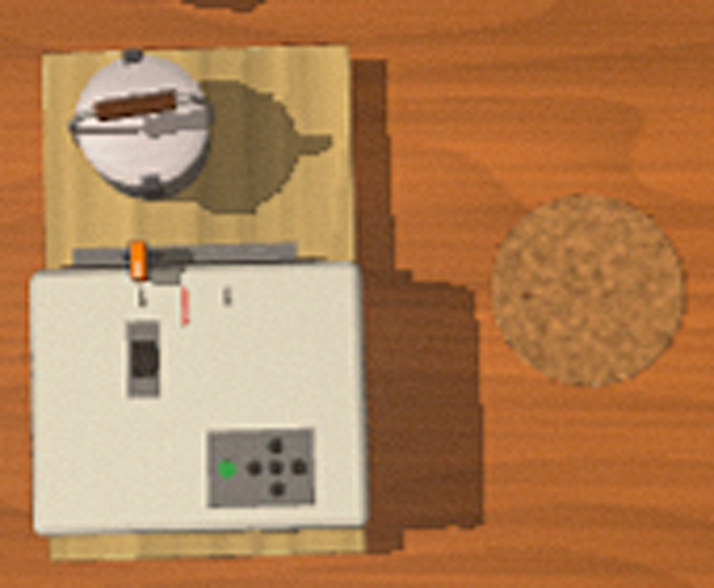

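View pics/sidec.png

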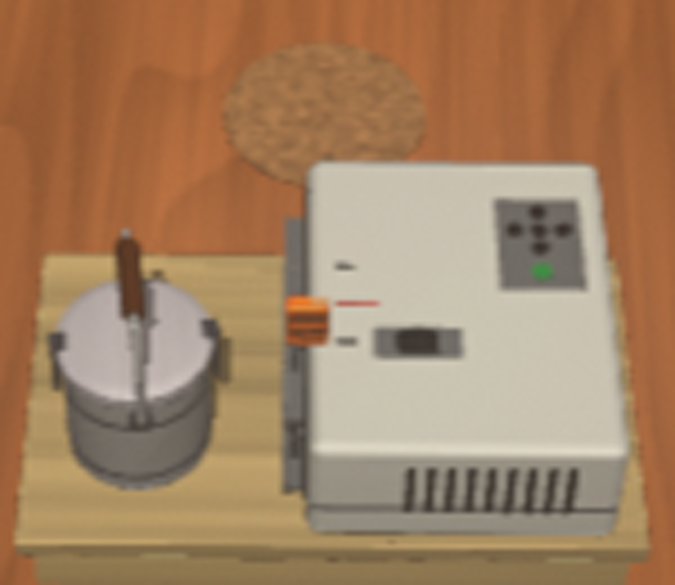

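The crop shows the grip bar running from (96,111) to (176,98), the tab top at (138,258) and the mat centred at (588,290). I'll turn these into positions.

Run:
```python
from h import *
d=dict(np.load('top0.npz')); d2=dict(np.load('side0.npz'))
t=lambda p:(np.array(p)+.5)/4.2-.5+[220,155]
s=lambda p:(np.array(p)+.5)/4.5-.5+[225,165]
print('grip top',atz(d,[t((96,111)),t((176,98))],185).round(1))
print('mat top',atz(d,[t((588,290)),t((491,290)),t((686,290)),t((588,193)),t((588,386))],4).round(1))
print('mat side',atz(d2,[s((325,113))],4).round(1))
print('tab top',atz(d,[t((138,243))],170).round(1),'rear',atz(d,[t((138,280))],170).round(1), atz(d,[t((130,258)),t((147,258))],170).round(1))
print('marks top',atz(d,[t((142,297)),t((185,305)),t((228,296))],135).round(1))
Q=cloud(d); R=cloud(d2)
for n,P,D in(('top',Q,d),('side',R,d2)):
    C=D['image'].astype(int); 
    k=(C[...,0]<125)&(C[...,0]-C[...,2]>25)&(abs(P[...,2]-188)<9)&(abs(P[...,0]-570)<30)&(abs(P[...,1])<50)
    X=P[k]; l=cv2.fitLine(X[:,:2].astype(np.float32),cv2.DIST_HUBER,0,.01,.01).ravel()
    a=(X[:,:2]-l[2:])@l[:2]; mid=l[2:]+l[:2]*(a.max()+a.min())/2
    print(n,'grip',k.sum(),mid,np.degrees(np.arctan2(l[1],l[0])),np.ptp(a))
    k=(C[...,0]>180)&(C[...,2]<110)&(C[...,0]-C[...,2]>100)&(abs(P[...,0]-470)<35)&(abs(P[...,1]-0)<40)&(P[...,2]>140)
    X=P[k]; print(n,'tab',k.sum(),X.mean(0),X.min(0),X.max(0))
    k=(abs(P[...,2]-139)<4)&(abs(P[...,0]-565)<60)&(abs(P[...,1])<60)
    print(n,'lid',k.sum(),cv2.minEnclosingCircle(P[k][:,:2].astype(np.float32)))
```

```text
grip top [[559.7  26.3 185. ]
 [568.7 -24.8 185. ]]
mat top [[ 465.4 -315.2    4. ]
 [ 464.6 -245.1    4. ]
 [ 466.3 -385.8    4. ]
 [ 536.5 -315.8    4. ]
 [ 396.1 -314.5    4. ]]
mat side [[ 466.7 -310.9    4. ]]
tab top [[476.7  -1.2 170. ]] rear [[452.8  -1.8 170. ]] [[466.9   3.7 170. ]
 [467.   -7.2 170. ]]
marks top [[445.   -1.8 135. ]
 [440.  -30.3 135. ]
 [446.3 -58.5 135. ]]
top grip 87 [561.69734078   1.67953674] -79.798874 52.64421895501307
top tab 24 [ 4.68022492e+02 -2.06985750e-01  1.70775906e+02] [456.32333062  -3.44468229 164.70848041] [478.01488811   3.03380689 175.92635066]
top lid 565 ((564.9854736328125, 0.05284205824136734), 47.488609313964844)
side grip 84 [564.74464725   2.37014   ] -80.96877 57.57325172923609
side tab 26 [469.32303407   1.90703063 169.44634245] [457.40719273  -4.14360558 165.67433204] [479.66719856   6.99146881 174.11681514]
side lid 586 ((566.11474609375, 5.519296646118164), 46.972015380859375)
```

Request:
servo_tool(
  rotation=[
    [0,0,0.015],
    [0,0,0.03],
    [0,0,0.045],
    [0,0,0.06],
    [0,0,0.078],
  ],
  slide=[
    [0.13,0.2,0.04],
    [0.26,0.4,0.08],
    [0.39,0.6,0.12],
    [0.53,0.8,0.16],
    [0.656,1,0.2],
  ],
  grip=[1,1,1,1,1],
)

```text
clock: 0.72
position: [301.4, -400.0, 271.2]
ee_rot: [-0.375, 0.927, 0.0, -0.0]
contact_force: [0.7, -0.2, -0.4]
gripper_width: 85.3
grasp_force: 0.0
```

Request:
servo_tool(
  rotation=[
    [0,0,0.015],
    [0,0,0.03],
    [0,0,0.045],
    [0,0,0.06],
    [0,0,0.078],
  ],
  slide=[
    [0.13,0.2,0],
    [0.26,0.4,0],
    [0.39,0.6,0],
    [0.53,0.8,0],
    [0.656,1,0],
  ],
  grip=[1,1,1,1,1],
)

```text
clock: 1.35
position: [432.5, -200.0, 271.1]
ee_rot: [-0.589, 0.808, 0.0, -0.0]
contact_force: [-0.0, -0.6, -0.0]
gripper_width: 85.6
grasp_force: 0.0
```

Request:
servo_tool(
  rotation=[
    [0,0,0.015],
    [0,0,0.03],
    [0,0,0.045],
    [0,0,0.06],
    [0,0,0.078],
    [0,0,0.078],
  ],
  slide=[
    [0.13,0.2,0],
    [0.26,0.4,0],
    [0.39,0.6,0],
    [0.53,0.8,0],
    [0.66,1,0],
    [0.66,1,0],
  ],
  grip=[1,1,1,1,1,1],
)

```text
clock: 2.1
position: [565.0, 0.8, 269.9]
ee_rot: [0.767, -0.642, -0.001, 0.001]
contact_force: [0.4, -0.2, 1.2]
gripper_width: 85.4
grasp_force: 0.0
```

Run:
```python
from h import *
from scipy.spatial.transform import Rotation as R
s=read_state(); r=R.from_quat(s['ee_rot']).as_matrix(); print(s['clock'],s['position'].round(1) if hasattr(s['position'],'round') else s['position'],r.round(3),np.degrees(np.arctan2(r[1,1],r[0,1])),s['joints'])
d=snap('side','side1'); im=d['image'][110:300,170:400,::-1]
cv2.imwrite('pics/side1c.png',cv2.resize(im,None,fx=3,fy=3,interpolation=cv2.INTER_CUBIC))
```

```text
2.1 [565.    0.8 269.9] [[ 0.177 -0.984 -0.002]
 [-0.984 -0.177 -0.   ]
 [-0.     0.002 -1.   ]] -169.8218004167611 [ 2.88040729e-01  2.58284799e-01 -7.77088927e-02 -4.12183684e-04
 -1.23662570e+00 -1.10262262e-01]
```

View pics/side1c.png

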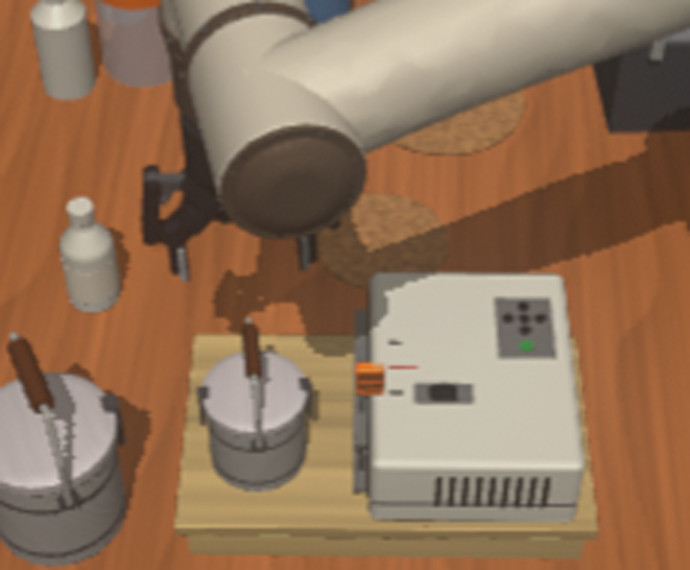

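The open fingers at (180,265) and (307,255) straddle the bar line, so I'll go down and close.

Request:
servo_tool(
  rotation=[
    [0,0,0],
    [0,0,0],
    [0,0,0],
    [0,0,0],
    [0,0,0],
    [0,0,0],
  ],
  slide=[
    [0,0,-0.12],
    [0,0,-0.26],
    [0,0,-0.38],
    [0,0,-0.48],
    [0,0,-0.525],
    [0,0,-0.525],
  ],
  grip=[1,1,1,1,1,1],
)

```text
clock: 2.9
position: [563.5, -2.2, 166.2]
ee_rot: [0.766, -0.643, -0.0, 0.0]
contact_force: [0.5, -0.5, 0.2]
gripper_width: 85.4
grasp_force: 0.0
```

Request:
servo_tool(
  rotation=[
    [0,0,0],
    [0,0,0],
    [0,0,0],
    [0,0,0],
    [0,0,0],
    [0,0,0],
    [0,0,0],
    [0,0,0],
  ],
  slide=[
    [0,0,0],
    [0,0,0],
    [0,0,0],
    [0,0,0],
    [0,0,0],
    [0,0,0],
    [0,0,0],
    [0,0,0],
  ],
  grip=[-1,-1,-1,-1,-1,-1,-1,-1],
)

```text
clock: 3.9
position: [564.0, -1.6, 166.7]
ee_rot: [0.766, -0.643, 0.0, 0.0]
contact_force: [-2.7, -1.2, 4.1]
gripper_width: 11.7
grasp_force: 58.6
```

Request:
servo_tool(
  rotation=[
    [0,0,0],
    [0,0,0],
    [0,0,0],
    [0,0,0],
    [0,0,0],
    [0,0,0],
    [0,0,0],
    [0,0,0],
  ],
  slide=[
    [0,0,0.04],
    [0,0,0.12],
    [0,0,0.22],
    [0,0,0.32],
    [0,0,0.42],
    [0,0,0.5],
    [0,0,0.54],
    [0,0,0.55],
  ],
  grip=[-1,-1,-1,-1,-1,-1,-1,-1],
)

```text
clock: 4.9
position: [564.0, -1.4, 276.5]
ee_rot: [0.766, -0.643, -0.0, -0.0]
contact_force: [-0.7, -0.1, -6.7]
gripper_width: 12.1
grasp_force: 58.7
```

Request:
servo_tool(
  rotation=[
    [0,0,0],
    [0,0,0],
    [0,0,0],
    [0,0,0],
    [0,0,0],
    [0,0,0],
    [0,0,0],
    [0,0,0],
  ],
  slide=[
    [0,-0.05,0],
    [0,-0.15,0],
    [0,-0.28,0],
    [0,-0.42,0],
    [0,-0.56,0],
    [-0.04,-0.7,0],
    [-0.1,-0.84,0],
    [-0.16,-0.98,0],
  ],
  grip=[-1,-1,-1,-1,-1,-1,-1,-1],
)

```text
clock: 5.9
position: [530.9, -199.8, 275.6]
ee_rot: [0.766, -0.643, -0.001, 0.001]
contact_force: [0.0, 0.5, -5.6]
gripper_width: 11.8
grasp_force: 58.6
```

Request:
servo_tool(
  rotation=[
    [0,0,0],
    [0,0,0],
    [0,0,0],
    [0,0,0],
    [0,0,0],
    [0,0,0],
    [0,0,0],
    [0,0,0],
  ],
  slide=[
    [-0.06,-0.13,0],
    [-0.13,-0.26,0],
    [-0.2,-0.38,0],
    [-0.26,-0.48,0],
    [-0.3,-0.55,0],
    [-0.33,-0.595,0],
    [-0.33,-0.595,0],
    [-0.33,-0.595,0],
  ],
  grip=[-1,-1,-1,-1,-1,-1,-1,-1],
)

```text
clock: 6.9
position: [466.3, -316.2, 276.3]
ee_rot: [0.766, -0.643, 0.0, -0.0]
contact_force: [-0.0, 0.8, -5.6]
gripper_width: 12.1
grasp_force: 58.6
```

Run:
```python
from h import *
s=read_state(); print(s['position'],s['contact_force'],s['gripper_width'])
d=snap('side','side2'); im=d['image'][60:260,200:440,::-1]
cv2.imwrite('pics/side2c.png',cv2.resize(im,None,fx=3,fy=3,interpolation=cv2.INTER_CUBIC))
```

```text
[ 466.31175029 -316.18532256  276.25009455] [-2.60962437e-04  7.66775598e-01 -5.62711071e+00] 12.143232767872526
```

View pics/side2c.png

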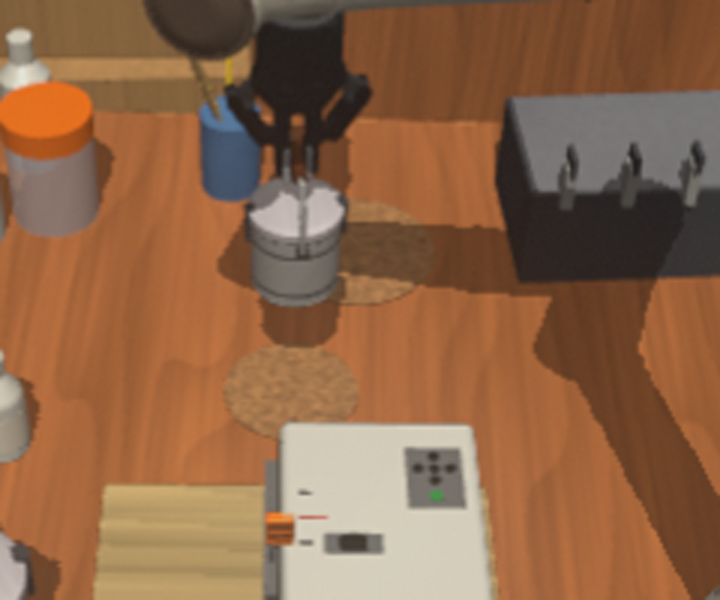

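The washer hangs upright with its lid at (297,210), in line with the small mat at (292,390). I'll lower it, slowly at the end.

Request:
servo_tool(
  rotation=[
    [0,0,0],
    [0,0,0],
    [0,0,0],
    [0,0,0],
    [0,0,0],
    [0,0,0],
    [0,0,0],
    [0,0,0],
  ],
  slide=[
    [0,0,-0.06],
    [0,0,-0.18],
    [0,0,-0.32],
    [0,0,-0.45],
    [0,0,-0.56],
    [0,0,-0.64],
    [0,0,-0.69],
    [0,0,-0.71],
  ],
  grip=[-1,-1,-1,-1,-1,-1,-1,-1],
)

```text
clock: 7.95
position: [466.1, -316.5, 133.9]
ee_rot: [0.766, -0.643, -0.0, 0.0]
contact_force: [-0.2, 1.2, -5.5]
gripper_width: 12.1
grasp_force: 58.5
```

Request:
servo_tool(
  rotation=[
    [0,0,0],
    [0,0,0],
    [0,0,0],
    [0,0,0],
    [0,0,0],
  ],
  slide=[
    [0,0,-0.01],
    [0,0,-0.02],
    [0,0,-0.03],
    [0,0,-0.035],
    [0,0,-0.035],
  ],
  grip=[-1,-1,-1,-1,-1],
)

```text
clock: 8.57
position: [466.0, -316.5, 127.3]
ee_rot: [0.766, -0.643, 0.0, 0.0]
contact_force: [-0.2, -0.7, -5.8]
gripper_width: 11.8
grasp_force: 58.5
```

Request:
servo_tool(
  rotation=[
    [0,0,0],
    [0,0,0],
    [0,0,0],
    [0,0,0],
  ],
  slide=[
    [0,0,-0.005],
    [0,0,-0.01],
    [0,0,-0.015],
    [0,0,-0.015],
  ],
  grip=[-1,-1,-1,-1],
)

```text
clock: 9.07
position: [466.3, -317.0, 125.8]
ee_rot: [0.766, -0.643, 0.001, 0.0]
contact_force: [-2.9, -0.1, 5.6]
gripper_width: 12.0
grasp_force: 59.8
```

Request:
servo_tool(
  rotation=[
    [0,0,0],
    [0,0,0],
    [0,0,0],
    [0,0,0],
    [0,0,0],
    [0,0,0],
    [0,0,0],
    [0,0,0],
  ],
  slide=[
    [0,0,0],
    [0,0,0],
    [0,0,0],
    [0,0,0],
    [0,0,0],
    [0,0,0],
    [0,0,0],
    [0,0,0],
  ],
  grip=[0.2,1,1,1,1,1,1,1],
)

```text
clock: 10.07
position: [466.0, -316.5, 124.3]
ee_rot: [0.766, -0.643, 0.0, -0.0]
contact_force: [0.1, 0.1, 0.0]
gripper_width: 85.6
grasp_force: 0.0
```

Request:
servo_tool(
  rotation=[
    [0,0,0],
    [0,0,0],
    [0,0,0],
    [0,0,0],
    [0,0,0],
    [0,0,0],
    [0,0,0],
    [0,0,0],
  ],
  slide=[
    [0,0,0.04],
    [0,0,0.12],
    [0,0,0.25],
    [0,0,0.4],
    [0,0,0.55],
    [0,0,0.68],
    [0,0,0.75],
    [0,0,0.75],
  ],
  grip=[1,1,1,1,1,1,1,1],
)

```text
clock: 11.08
position: [466.4, -316.6, 275.7]
ee_rot: [0.766, -0.643, 0.001, -0.001]
contact_force: [0.5, -0.2, -1.0]
gripper_width: 85.3
grasp_force: 0.0
```

Run:
```python
from h import *
s=read_state(); print(s['clock'],s['position'],s['contact_force'],s['gripper_width'],s['joints'])
d2=snap('side','side3');d=snap('top','top3')
for D in(d2,d):
    P=cloud(D)
    k=(abs(P[...,2]-98)<4)&(np.hypot(P[...,0]-466,P[...,1]+315)<70)
    print('lid',k.sum(),cv2.minEnclosingCircle(P[k][:,:2].astype(np.float32)) if k.any() else 0)
a=d2['image'][60:260,200:440,::-1]
cv2.imwrite('pics/side3c.png',cv2.resize(a,None,fx=3,fy=3,interpolation=cv2.INTER_CUBIC))
```

```text
11.075 [ 466.35573878 -316.61976034  275.6605789 ] [ 0.52963972 -0.15259406 -1.03972389] 85.25724616835878 [-3.09010041e-01  2.50394130e-01 -7.42005031e-02 -1.06865290e-05
 -1.24348558e+00  4.83302736e-01]
lid 360 ((470.42791748046875, -313.36773681640625), 48.16769790649414)
lid 527 ((465.5001525878906, -312.16961669921875), 47.88399124145508)
```

View pics/side3c.png

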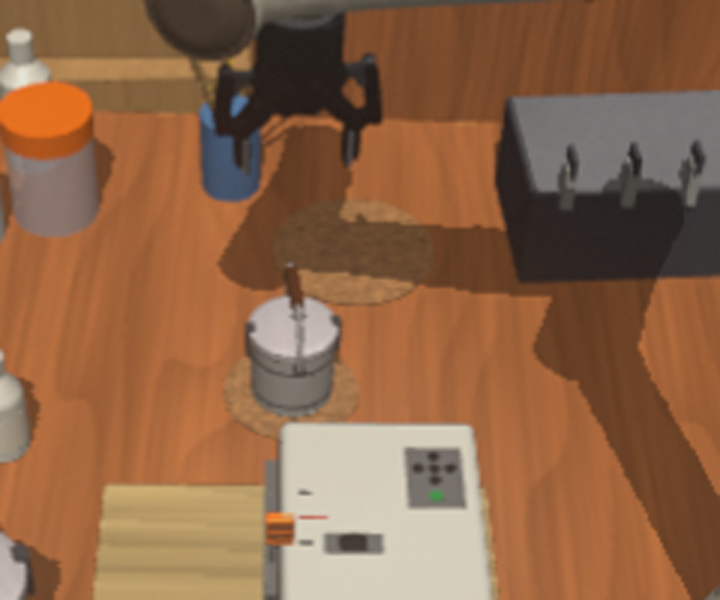

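The washer stands on the mat within about 5 mm of its centre and is released. Next I go above the tab, turning the fingers to the projector's y.

Request:
servo_tool(
  rotation=[
    [0,0,0.02],
    [0,0,0.045],
    [0,0,0.07],
    [0,0,0.095],
    [0,0,0.114],
  ],
  slide=[
    [0,0.12,0],
    [0,0.3,0],
    [0,0.5,0],
    [0,0.68,0],
    [0,0.8,0],
  ],
  grip=[1,1,1,1,1],
)

```text
clock: 11.8
position: [465.3, -155.1, 273.0]
ee_rot: [0.944, -0.331, -0.001, 0.0]
contact_force: [0.4, -0.4, 0.4]
gripper_width: 85.2
grasp_force: 0.0
```

Request:
servo_tool(
  rotation=[
    [0,0,0.02],
    [0,0,0.045],
    [0,0,0.07],
    [0,0,0.095],
    [0,0,0.114],
    [0,0,0.114],
    [0,0,0.114],
  ],
  slide=[
    [0,0.12,0],
    [0,0.3,0],
    [0,0.5,0],
    [0,0.68,-0.1],
    [0.005,0.77,-0.2],
    [0.005,0.785,-0.3],
    [0.005,0.785,-0.3],
  ],
  grip=[1,1,1,1,1,1,1],
)

```text
clock: 12.68
position: [465.4, 0.4, 212.0]
ee_rot: [1.0, 0.018, -0.003, 0.001]
contact_force: [-0.2, -1.0, 0.8]
gripper_width: 85.4
grasp_force: 0.0
```

Run:
```python
from h import *
from scipy.spatial.transform import Rotation as R
s=read_state(); r=R.from_quat(s['ee_rot']).as_matrix(); print(s['position'],np.degrees(np.arctan2(r[1,1],r[0,1])),s['contact_force'])
d2=snap('side','side4')
a=d2['image'][130:290,200:400,::-1]
cv2.imwrite('pics/side4c.png',cv2.resize(a,None,fx=3.7,fy=3.7,interpolation=cv2.INTER_CUBIC))
```

```text
[4.65385877e+02 3.84484774e-01 2.11954210e+02] -87.90578317159117 [-0.20678512 -1.00924572  0.79626461]
```

View pics/side4c.png

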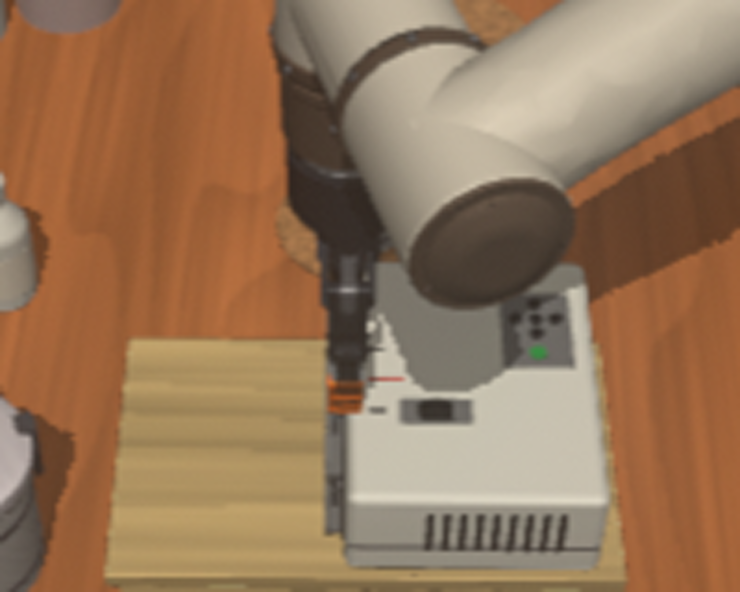

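The fingers line up with the tab at (346,395), so I'll go down and close on it.

Request:
servo_tool(
  rotation=[
    [0,0,0],
    [0,0,0],
    [0,0,0],
    [0,0,0],
    [0,0,0],
    [0,0,0],
  ],
  slide=[
    [0.005,0,-0.07],
    [0.01,0,-0.15],
    [0.01,0,-0.23],
    [0.01,0,-0.3],
    [0.01,0,-0.345],
    [0.01,0,-0.345],
  ],
  grip=[1,1,1,1,1,1],
)

```text
clock: 13.48
position: [468.8, 0.3, 144.7]
ee_rot: [1.0, 0.018, -0.001, 0.0]
contact_force: [0.6, -0.5, 1.0]
gripper_width: 85.2
grasp_force: 0.0
```

Request:
servo_tool(
  rotation=[
    [0,0,0],
    [0,0,0],
    [0,0,0],
    [0,0,0],
    [0,0,0],
    [0,0,0],
    [0,0,0],
    [0,0,0],
  ],
  slide=[
    [0,0,0],
    [0,0,0],
    [0,0,0],
    [0,0,0],
    [0,0,0],
    [0,0,0],
    [0,0,0],
    [0,0,0],
  ],
  grip=[-1,-1,-1,-1,-1,-1,-1,-1],
)

```text
clock: 14.48
position: [469.1, -1.0, 145.7]
ee_rot: [1.0, 0.018, -0.0, 0.001]
contact_force: [1.6, -7.0, 0.7]
gripper_width: 8.8
grasp_force: 59.2
```

Request:
servo_tool(
  rotation=[
    [0,0,0],
    [0,0,0],
    [0,0,0],
    [0,0,0],
    [0,0,0],
    [0,0,0],
    [0,0,0],
    [0,0,0],
  ],
  slide=[
    [0.001,-0.02,0],
    [0.002,-0.045,0],
    [0.003,-0.07,0],
    [0.004,-0.095,0],
    [0.005,-0.12,0],
    [0.006,-0.14,0],
    [0.006,-0.15,0],
    [0.006,-0.15,0],
  ],
  grip=[-1,-1,-1,-1,-1,-1,-1,-1],
)

```text
clock: 15.48
position: [470.3, -28.3, 145.7]
ee_rot: [1.0, 0.018, 0.0, -0.001]
contact_force: [-2.7, 7.6, 5.4]
gripper_width: 9.2
grasp_force: 60.1
```

Run:
```python
from h import *
s=read_state(); print(s['position'],s['contact_force'],s['gripper_width'])
d2=snap('side','side5');d=snap('top','top5')
a=d2['image'][205:265,260:340,::-1]
cv2.imwrite('pics/side5c.png',cv2.resize(a,None,fx=9,fy=9,interpolation=cv2.INTER_CUBIC))
```

```text
[470.29689826 -28.26816    145.72525375] [-2.65843457  7.6212498   5.35290384] 9.19506937836372
```

View pics/side5c.png

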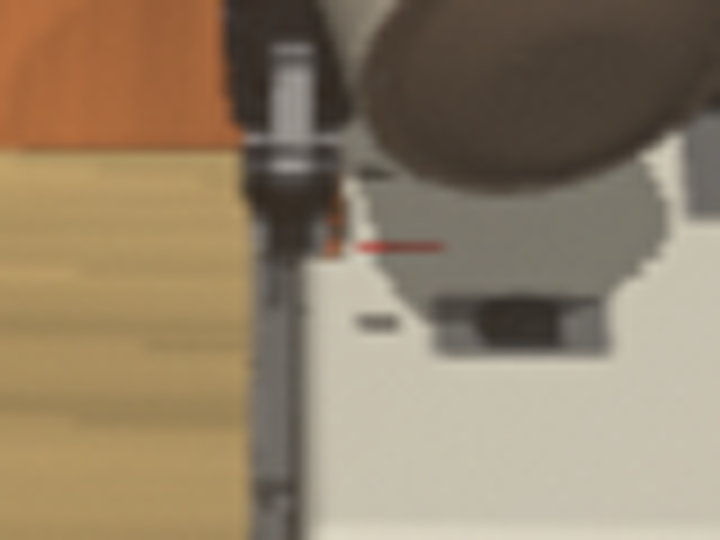

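The tab's near edge (y≈255) sits at the red line (247) just as it first sat at the shut mark, so it is at half. I'll nudge it 0.6 mm and hold.

Request:
servo_tool(
  rotation=[
    [0,0,0],
    [0,0,0],
    [0,0,0],
    [0,0,0],
    [0,0,0],
    [0,0,0],
    [0,0,0],
    [0,0,0],
  ],
  slide=[
    [0,-0.003,0],
    [0,-0.003,0],
    [0,-0.003,0],
    [0,-0.003,0],
    [0,-0.003,0],
    [0,-0.003,0],
    [0,-0.003,0],
    [0,-0.003,0],
  ],
  grip=[-1,-1,-1,-1,-1,-1,-1,-1],
)

```text
clock: 16.58
position: [470.3, -28.7, 145.7]
ee_rot: [1.0, 0.018, 0.0, -0.001]
contact_force: [-3.0, 7.8, 5.8]
gripper_width: 8.5
grasp_force: 60.1
```

Request:
servo_tool(
  rotation=[
    [0,0,0],
    [0,0,0],
    [0,0,0],
    [0,0,0],
    [0,0,0],
    [0,0,0],
  ],
  slide=[
    [0,0,0],
    [0,0,0],
    [0,0,0],
    [0,0,0],
    [0,0,0],
    [0,0,0],
  ],
  grip=[-1,-1,-1,-1,-1,-1],
)

```text
clock: 17.32
position: [470.3, -28.7, 145.7]
ee_rot: [1.0, 0.018, 0.0, -0.001]
contact_force: [-3.3, 7.6, 5.6]
gripper_width: 8.9
grasp_force: 60.1
```

```bash
python3 -c "
from h import *
s=read_state();print(s['position'],s['contact_force']);print(job_done())"
```

```text
[470.33750572 -28.69536573 145.74468719] [-3.3410375   7.63167361  5.5587089 ]
the job is handed in; nothing more can be done
None
```

I set the washer upright on the small cork mat, about 5 mm or less from its centre, and let go of it. I then handed the job in with the fingers still holding the shutter tab at the half-open mark (about 28 mm); no verdict came back.

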